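# Show the needle mark to the bench camera in a mirror

## Task

On the slide jig, push or pull the sled with the copper manifold gauge by its black post until the small steel rivet on the manifold's top sits right under the fixed needle's tip. Then turn the sprung inspection mirror by its upright pin until the bench camera, which looks at the mirror, sees that rivet in the middle of the mirror, and finish still holding the mirror at that angle (it springs back if let go). Keep off the delicate needle and its gallows, and leave the other things on the bench where they are.

Things in the scene. Friction and masses are not known exactly. Their poses are not given: they have to be found in the camera images.
- jig: fixed aluminium slide jig, base 110 x 360 mm, 10 mm thick, two dark rails. Its y axis is the slide direction; the origin is on the bench under the track's centreline, where the rivet stands when joint sled is 0 (the base runs from y = -90 to y = +270 mm).
- sled (a joint): position of the sled along the jig's y axis, m, from -0.04 to 0.10. The sled starts on the plus side and must move towards minus; it drags with about 3 N of friction and stays where it is left. Moving it by d moves the rivet and the post by d.
- mark (a point): the marked spot: centre of the top of the small steel rivet (10 mm across, 4 mm high) on the top of the copper block, 60 mm above the bench. The copper block is 42 mm wide, 125 mm long, its top 56 mm above the bench; a round gauge (38 mm across, top 78 mm above the bench) stands on it 45 mm from the rivet on the post's side.
- sled_handle (a point): the black upright round post on the sled's end, 20 mm across, from 26 to 85 mm above the bench; this point is on its axis 62 mm above the bench. It stands 125 mm from the rivet along the jig's +y axis.
- needle: the fixed needle with its gallows; origin on the bench under the needle's tip. A 16 mm post stands 105 mm behind it along its +x, and a 14 mm arm whose top is 147 mm above the bench carries the needle. Its axes are parallel to the jig's. Its place along the jig changes. Do not touch it.
- needle_tip (a point): the downward point of the fixed needle, 68 mm above the bench, 8 mm above the rivet's top when they are in line.
- stand: fixed stand of the mirror and the bench camera, 12 mm thick base; origin on the bench on the mirror's pivot axis. The camera stands 140 mm from the pivot, at -20 degrees from the stand's x axis towards y (that is, on the -y side), and always looks straight at the pivot.
- lens (a point): centre of the camera's lens, 107 mm from the pivot axis, 83 mm above the bench. The rivet shows in the middle of the mirror when, seen from above, the mirror's normal halves the angle between the directions from the pivot to the lens and from the pivot to the rivet; heights do not matter.
- mirror: the inspection mirror, 66 mm wide, 56 mm tall (58 to 114 mm above the bench), turning about an upright axis; origin on the pivot axis at bench height. Its x axis is the normal of the reflecting face (which lies on the pivot axis), level. At rest it lies at -10 degrees from the stand's x axis; it turns counter-clockwise from above from there by up to 1.2 rad.
- mirror_pin (a point): the upright round steel pin that turns the mirror, 12 mm across, from 53 to 109 mm above the bench, at the end of a lever behind the mirror, 80 mm from the pivot along the mirror's -x axis. This point is on its axis 90 mm above the bench; the lever below it reaches up to 53 mm. A spring always drives the mirror back to rest, 1 to 5 N at the pin.
- sight_line (a point): invisible: the camera's line of sight after the mirror. Origin on the pivot axis 83 mm above the bench; its x axis points along the reflected line of sight, level, and turns twice as far as the mirror. The camera sees the rivet mid-mirror when this axis passes over the rivet.
- tee: bystander, loose: brass tee fitting, 68 mm long, lying on its side, 28 mm high; origin at its underside. Leave it alone.
- case: bystander, loose: gray nylon case, 110 x 170 x 56 mm; origin at its underside. Leave it alone.
- mandrel: bystander, loose: polished steel mandrel standing on its 44 mm flange, 110 mm tall; origin at its underside. Leave it alone.
- jar: bystander, loose: small glass jar, 44 mm across, 55 mm tall; origin at its underside. Leave it alone.
- wrench: bystander, loose: wrench lying flat; origin at its underside. Leave it alone.
- collar: bystander, loose: dark steel ring 68 mm across, 22 mm high; origin at its underside. Leave it alone.
- tray: bystander, loose: steel tray 120 x 170 x 35 mm; origin at its underside. Leave it alone.
Mind the look-alikes: they are no part of the job. What is shaped like the needle but blue or yellow is not meant.

How it is judged:
On the way, in this order (a step that is already met when the one before it is completed fails the run):
1. the rivet sits still under the needle's tip (horizontal distance between mark and needle_tip below 0.005 m and velocity of joint sled between -0.005 and 0.005 m/s), for 0.3 s.
2. the mirror, held by the fingers, shows the rivet to the camera (y of mark in the frame of sight_line between -0.02 and 0.02 m and x of mark in the frame of sight_line above 0.05 m and angular speed of mirror below 0.1 rad/s and contact force between the fingers and mirror above 0.5 N), for 0.3 s.
At the end, for the whole second after the job is handed in: The rivet is within 6 mm of plumb under the needle's tip (5 mm when it is first set there), the camera's reflected line of sight passes within 20 mm of the rivet seen from above, and the fingers still hold the mirror still against its spring (more than 0.5 N) (all of step 2 and horizontal distance between mark and needle_tip below 0.006 m); the arm keeps its last pose, push and grip.
It fails at once if the needle or its gallows is touched (more than 2 N) (contact force between any of the fingers, the arm and needle above 2 N).
It fails at once if a bystander is moved by more than 20 mm (distance of any of tee, case, mandrel, jar, wrench, collar, tray from where it was at the start of the episode above 0.02 m).
It also fails if it takes over 54 s, if anything falls off the work surface, if the arm or the gripper's body presses on something with over 40 N, if the wrist force passes 120 N, or if a joint passes its speed limit or range.

## Robot

A 6-joint arm with a two-finger parallel gripper is mounted at the origin on the work surface. World frame = base frame: x ahead of the robot, y to its left, z up, the work surface at z = 0. Lengths are in m, angles in rad, forces in N, time in s.
With the tool pointing down it reaches from about 0.3 to 0.775 m from the base axis. Payload 14.6 kg.
Tool frame: the origin (TCP) lies on the centre line of the jaws, within the pads' length; the fingertips stand 17 mm ahead of it and the grasp point (between the pads) lies 2 mm behind it; z points along the fingers, x is the direction in which the jaws open and shut, and the axes are right-handed (so a half turn about z gives the same grasp; the last joint's range is limited). The gripper opens to 94 mm and grips with 3 to 60 N. Pads are 16 mm wide; open, the fingers measure 119 mm over their backs; the gripper's body (75 mm by 177 mm) begins 78 mm behind the grasp point.
Start: joints at [-1.318, 0.3, 1.521, -0, 1.321, -0.067], TCP at [0.173, -0.522, 0.222] pointing down, gripper open.
Joint ranges: [-3.03, 3.03], [-0.79, 2.21], [0.23, 2.52], [-1.04, 4.18], [0, 3.07], [-2.55, 2.55]. Speed limits (rad/s): [2.22, 2.22, 2.57, 3.14, 3.14, 3.14].

## Interface

Orientations are given as [roll, pitch, yaw] about the fixed x, y, z axes, in that order (R = Rz(yaw) Ry(pitch) Rx(roll)).
In Python, from station import ctrl gives the robot as it stands. The module is installed in compiled form; this text tells all that it offers.
- The arm moves only by the tool drive_tool, never from a script. Its argument "increments" is a list of rows, each a list of 3 entries, a list of its own where there are three numbers: the turn, a rotation vector about the tool's x, y, z in degrees, then the shift along the tool's x, y, z in mm, then the opening, from 0 (shut) to 1 (fully open). In form: [[[ax, ay, az], [dx, dy, dz], hand], ...]. A call has 1 to 20 rows; each row shifts and turns the commanded pose from where the row before left it, along the tool's axes as they then stand; what a row does not reach is not made up. A row lasts 1/8 s, in which the tool goes at most 62.5 mm and 10.7 degrees, less where a joint would pass 70% of its speed; a pose out of reach is approached as far as the arm can. A call with a gripper value outside its range is refused whole. The fingers move at their own pace and stop on an object; "squeeze" is the grip in N (left out, the last holds). Time passes only in rows, so rows that do not move let the fingers close. It gives the time, the measured TCP pose, the force and the opening at its end, in the units of the state.
- ctrl.get_obs(): the state, without advancing time (a new reading comes with each control period).
- ctrl.camera(name): name is "scene" or "top"; returns the picture (420x560x3 uint8, red, green, blue); there is no depth.
- ctrl.calibration(name): a dict with "fx", "fy", "cx", "cy" (pixels), "rvec" (rotation vector, rad) and "tvec" (3), from world to camera coordinates, as OpenCV has them. Camera axes: x right, y down, z forward; pixel columns grow to the right and rows downward; lengths in m; the calibration is good to about 2 mm. A picture is of the moment at which its call begins. calibration takes no time and is no camera call.
- ctrl.hand_in(): hands the job in, once; it reports no verdict.
The state is a dict: "time_s": time; "qpos": joint angles; "joint_vel": joint speeds; "tau": joint torques, N m; "ee_pos": TCP position; "eef_rot": TCP orientation; "force": force on the tool from outside, world axes, zero at the start; "moment": the same for the moment, N m; "grip_width": finger opening in m.
Only numpy, scipy, OpenCV 4.12 (cv2) and the standard library are available. Lean on these libraries where they do the work, as an engineer would, in place of code of your own. Each camera call takes 0.05 s, during which the arm holds its last target.

## Working session

There is one attempt and no reset: what is moved stays moved. The work goes in short steps, Python scripts to look and compute and a tool call to move; the robot and the scene stay as the last step left them, time stands still between calls to the robot, and variables do not carry over. Pictures are saved under pics/ and viewed, and the job is handed in when it is done.

Besides the shell and the picture viewer there is one more tool, called as a command line: name --argument value ..., lists and objects as JSON in quotes. drive_tool: Moves the arm, as the interface text tells. Its arguments: {"type":"object","properties":{"increments":{"type":"array"},"squeeze":{"type":"number"}},"required":["increments"]}

```bash
mkdir -p pics
python3 - <<'E'
from station import ctrl
import cv2,json
for n in("scene","top"):
    cv2.imwrite(f"pics/{n}0.png",ctrl.camera(n)[:,:,::-1]); print(n,ctrl.calibration(n))
print(ctrl.get_obs())
E
```

```text
scene {'fx': 521.8214216434111, 'fy': 521.8214216434111, 'cx': 277.3303205246334, 'cy': 200.26312983056877, 'rvec': array([ 2.23404927,  0.94908867, -0.35841402]), 'tvec': array([-0.33532724, -0.17415015,  1.69370941])}
top {'fx': 455.6115461797674, 'fy': 455.6115461797674, 'cx': 278.34606255880664, 'cy': 212.34032245666174, 'rvec': array([ 2.15480359, -2.15982181,  0.10224837]), 'tvec': array([0.0513909 , 0.46833651, 1.35634634])}
{'time_s': 0.1, 'qpos': array([-1.31763347e+00,  3.00421595e-01,  1.52151929e+00,  2.23115080e-05,
        1.32070714e+00, -6.66178864e-02]), 'joint_vel': array([-0.00106173, -0.00062723, -0.00239907,  0.00055623,  0.00010412,
       -0.0006716 ]), 'tau': array([ 1.45863974e-03, -5.32645297e+01, -3.53284049e+01,  7.09672272e-02,
        2.34700588e-02, -7.07731533e-05]), 'ee_pos': array([ 0.17283499, -0.52190618,  0.22193962]), 'eef_rot': array([-3.14150084e+00,  1.05159340e-03, -1.25102107e+00]), 'force': array([-0.26151174, -0.39583078,  0.36283702]), 'moment': array([-0.07545801,  0.07445126,  0.01244152]), 'grip_width': 0.09384420322982623}
```

View pics/scene0.png

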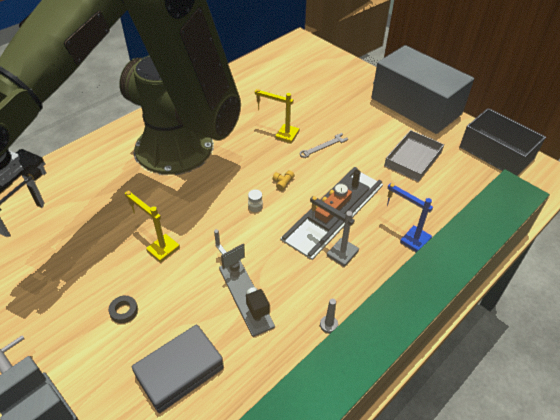

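View pics/top0.png

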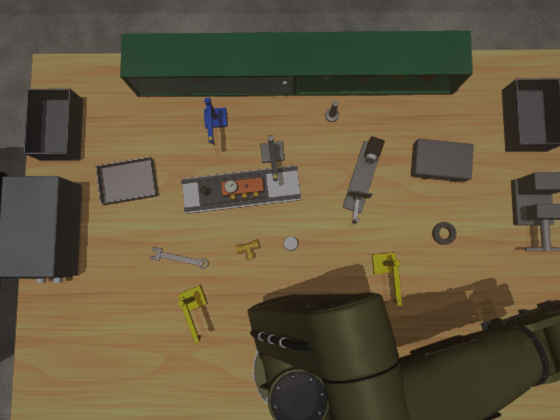

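Top view: the jig is at (240,190), the gray gallows at (273,152) and the mirror stand at (363,185). Look-alikes are the blue gallows at (212,118) and the yellow ones at (190,310) and (390,275). Next I'll take close crops.

Run:
```python
import cv2
t=cv2.imread("pics/top0.png");s=cv2.imread("pics/scene0.png")
cv2.imwrite("pics/c1.png",cv2.resize(t[130:220,175:308],None,fx=6,fy=6,interpolation=cv2.INTER_CUBIC))
cv2.imwrite("pics/c2.png",cv2.resize(t[130:230,330:400],None,fx=6,fy=6,interpolation=cv2.INTER_CUBIC))
cv2.imwrite("pics/c3.png",cv2.resize(s[160:270,275:390],None,fx=5,fy=5,interpolation=cv2.INTER_CUBIC))
cv2.imwrite("pics/c4.png",cv2.resize(s[220:340,205:285],None,fx=5,fy=5,interpolation=cv2.INTER_CUBIC))
```

```text
(no output)
```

View pics/c1.png

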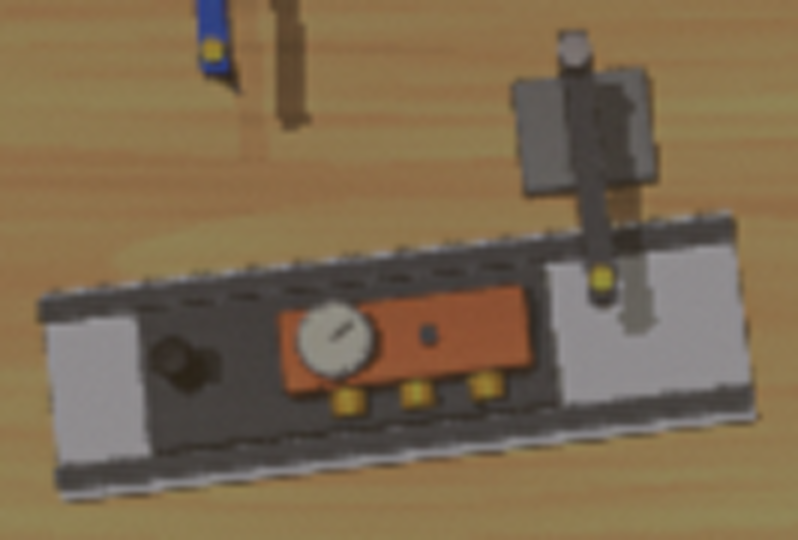

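View pics/c2.png

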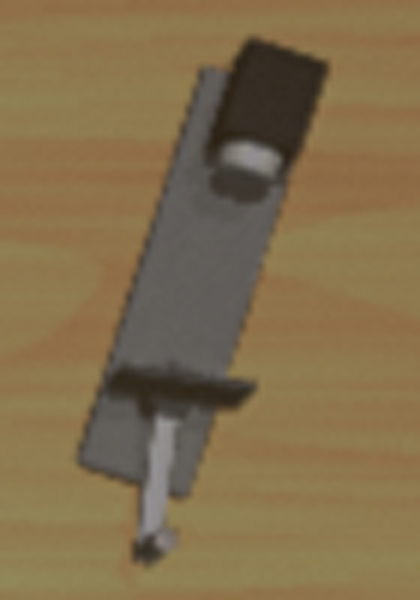

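View pics/c3.png

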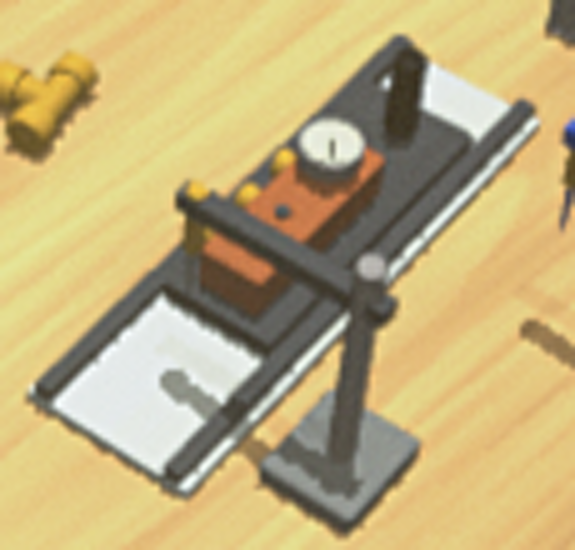

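View pics/c4.png

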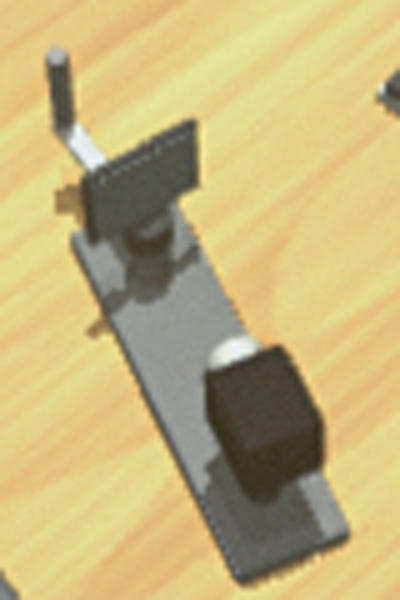

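Crop 1, in full top-view pixels: rivet (246.5,185.7), black post top (203.7,189), end of the gray arm (yellow cap) (275.2,176.5). The mirror pin is at about (355,221) in the top view and (216,231) in the scene view. The gray gallows over the jig is the right one; the blue and yellow ones are not. Now I'll convert these to positions.

```bash
cat > h.py <<'E'
import numpy as np,cv2
from station import ctrl
def cal(n):
    c=ctrl.calibration(n);R=cv2.Rodrigues(c["rvec"])[0];t=np.array(c["tvec"])
    K=np.array([[c["fx"],0,c["cx"]],[0,c["fy"],c["cy"]],[0,0,1]]);return K,R,t
def ray(n,p):
    K,R,t=cal(n);d=R.T@np.linalg.solve(K,[p[0],p[1],1]);return -R.T@t,d
def onz(n,p,z):
    o,d=ray(n,p);return o+d*(z-o[2])/d[2]
def tri(pt,ps):
    P=[cal(n)[0]@np.c_[cal(n)[1],cal(n)[2]] for n in("top","scene")]
    X=cv2.triangulatePoints(P[0],P[1],np.array(pt,float).reshape(2,1),np.array(ps,float).reshape(2,1));return (X[:3]/X[3]).ravel()
def proj(n,X):
    K,R,t=cal(n);p=K@(R@np.array(X)+t);return p[:2]/p[2]
def c2t(p): return (p[0]/6+175,p[1]/6+130)
E
python3 - <<'E'
from h import *
np.set_printoptions(precision=4,suppress=True)
print("cams",ray("top",(0,0))[0],ray("scene",(0,0))[0])
s3=lambda p:(p[0]/5+275,p[1]/5+160); s4=lambda p:(p[0]/5+205,p[1]/5+220)
t2=lambda p:(p[0]/6+330,p[1]/6+130)
cs=[onz("top",c2t(p),.010) for p in[(45,300),(62,500),(757,418),(735,213)]]
print("jig corners",cs)
for a,b in((3,0),(2,1)):
    v=cs[b]-cs[a];print("len",np.hypot(*v[:2]),np.degrees(np.arctan2(v[1],v[0])))
print("rivet top",onz("top",c2t((429,334)),.06),"scene",onz("scene",s3((283,212)),.06))
print("post top",onz("top",c2t((172,353)),.085),"scene",onz("scene",s3((409,58)),.085))
print("cap tri",tri(c2t((601,279)),s3((197,188))))
print("gpost tri",tri(c2t((574,50)),s3((371,265))))
print("scene tip z.068",onz("scene",s3((194,250)),.068))
for p in[(150,548),(165,535),(145,550)]: print("pin top",onz("top",t2(p),.109),onz("scene",s4((57,53)),.109))
print("pin tri",tri(t2((148,548)),s4((57,53))))
print("lens tri",tri(t2((250,155)),s4((232,352))))
bc=[onz("top",t2(p),.012) for p in[(205,68),(80,463),(187,495)]]
print("base",bc,np.degrees(np.arctan2(*(bc[0]-bc[1])[[1,0]])))
print("mirror top edge",[onz("top",t2(p),.114) for p in[(108,378),(255,390)]])
print("mirror top edge scene",[onz("scene",s4(p),.114) for p in[(85,178),(195,120)]])
E
```

```text
cams [0.3163 0.029  1.4003] [ 1.1416 -0.6575  1.1296]
jig corners [array([0.5722, 0.3481, 0.01  ]), array([0.4681, 0.337 , 0.01  ]), array([ 0.5093, -0.0197,  0.01  ]), array([ 0.6163, -0.0091,  0.01  ])]
len 0.3598888402575977 97.0371501864772
len 0.35915098145612073 96.5837071286062
rivet top [0.5451 0.1447 0.06  ] scene [0.5509 0.142  0.06  ]
post top [0.5319 0.2681 0.085 ] scene [0.5346 0.2657 0.085 ]
cap tri [0.5564 0.0576 0.1462]
gpost tri [0.6612 0.0697 0.1627]
scene tip z.068 [0.5406 0.0799 0.068 ]
pin top [ 0.4329 -0.1685  0.109 ] [ 0.4415 -0.1773  0.109 ]
pin top [ 0.4391 -0.1757  0.109 ] [ 0.4415 -0.1773  0.109 ]
pin top [ 0.432  -0.1661  0.109 ] [ 0.4415 -0.1773  0.109 ]
pin tri [ 0.4333 -0.1705  0.0961]
lens tri [ 0.6256 -0.2246  0.0914]
base [array([ 0.6914, -0.2168,  0.012 ]), array([ 0.4853, -0.1486,  0.012 ]), array([ 0.4687, -0.2027,  0.012 ])] -18.312554661713946
mirror top edge [array([ 0.5135, -0.1495,  0.114 ]), array([ 0.5075, -0.2189,  0.114 ])]
mirror top edge scene [array([ 0.5143, -0.2197,  0.114 ]), array([ 0.5245, -0.1579,  0.114 ])]
```

Run:
```python
from h import *
s3=lambda p:(p[0]/5+275,p[1]/5+160)
X=tri(c2t((601,279)),s3((197,188)))
p=proj("scene",[X[0],X[1],.068]);print(p,(p-[275,160])*5)
# cap only top at z .148
print(onz("top",c2t((601,279)),.150))
s=cv2.imread("pics/scene0.png")
cv2.imwrite("pics/c5.png",cv2.resize(s[185:235,295:345],None,fx=12,fy=12,interpolation=cv2.INTER_CUBIC))
```

```text
[312.43330627 217.44790159] [187.16653135 287.23950793]
[0.5552335  0.05709279 0.15      ]
```

View pics/c5.png

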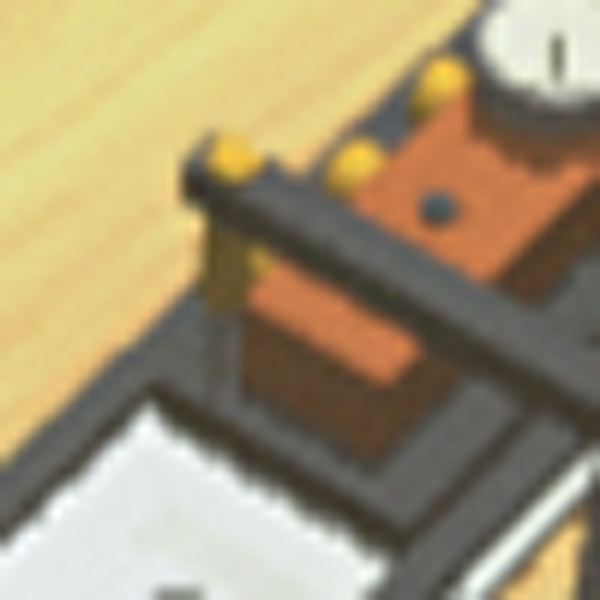

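drive_tool --increments '[[[0,0,-9.8],[0,0,0],1],[[0,0,-9.8],[0,0,0],1],[[0,0,-9.8],[0,0,0],1],[[0,0,-9.8],[0,0,0],1],[[0,0,-9.8],[0,0,0],1],[[0,0,-9.8],[0,0,0],1],[[0,0,-9.8],[0,0,0],1],[[0,0,-9.8],[0,0,0],1],[[0,0,0],[18.8,-30.9,0],1],[[0,0,0],[18.8,-30.9,0],1],[[0,0,0],[18.8,-30.9,0],1],[[0,0,0],[18.8,-30.9,0],1],[[0,0,0],[18.8,-30.9,0],1],[[0,0,0],[18.8,-30.9,0],1],[[0,0,0],[18.8,-30.9,0],1],[[0,0,0],[18.8,-30.9,0],1],[[0,0,0],[18.8,-30.9,0],1],[[0,0,0],[18.8,-30.9,0],1],[[0,0,0],[18.8,-30.9,0],1],[[0,0,0],[18.8,-30.9,0],1]]' --squeeze 30

```text
time_s: 2.6
ee_pos: [0.3538, -0.1263, 0.2224]
eef_rot: [-3.141, 0.0, 0.117]
force: [0.4, -0.6, -0.1]
grip_width: 0.0942
```

drive_tool --increments '[[[0,0,0],[18.8,-30.9,0],0.6],[[0,0,0],[18.8,-30.9,0],0.6],[[0,0,0],[18.8,-30.9,0],0.6],[[0,0,0],[18.8,-30.9,0],0.6],[[0,0,0],[18.8,-30.9,0],0.6],[[0,0,0],[18.8,-30.9,0],0.6],[[0,0,0],[18.8,-30.9,0],0.6],[[0,0,0],[18.8,-30.9,0],0.6],[[0,0,0],[18.8,-30.9,0],0.6],[[0,0,0],[18.8,-30.9,0],0.6],[[0,0,0],[18.8,-30.9,0],0.6],[[0,0,0],[18.8,-30.9,0],0.6],[[0,0,0],[0,0,0],0.6]]'

```text
time_s: 4.22
ee_pos: [0.5342, 0.2687, 0.2214]
eef_rot: [3.141, 0.001, 0.119]
force: [-0.3, -1.0, -0.6]
grip_width: 0.0564
```

drive_tool --increments '[[[0,0,0],[-1.2,1.6,20],0.6],[[0,0,0],[0,0,24],0.6],[[0,0,0],[0,0,24],0.6],[[0,0,0],[0,0,24],0.6],[[0,0,0],[0,0,24],0.6],[[0,0,0],[0,0,22],0.6],[[0,0,0],[0,0,13],0.6],[[0,0,0],[0,0,0],0.6]]'

```text
time_s: 5.22
ee_pos: [0.5328, 0.2651, 0.0709]
eef_rot: [3.141, 0.001, 0.117]
force: [0.5, 0.1, 0.5]
grip_width: 0.0564
```

Run:
```python
from h import *
s=ctrl.camera("scene")[:,:,::-1];t=ctrl.camera("top")[:,:,::-1]
a=cv2.resize(s[120:270,275:415],(560,600));b=cv2.resize(t[130:220,175:308],None,fx=4,fy=4)
cv2.imwrite("pics/d1.png",a);cv2.imwrite("pics/d2.png",b)
```

```text
(no output)
```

View pics/d1.png

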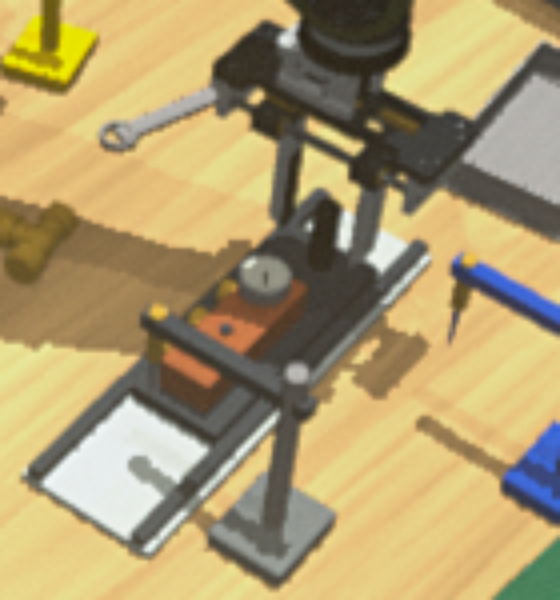

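The fingers straddle the black post at (322,230) in the crop. Next I'll close and slide most of the way.

drive_tool --increments '[[[0,0,0],[0,0,0],0],[[0,0,0],[0,0,0],0],[[0,0,0],[0,0,0],0],[[0,0,0],[0,0,0],0],[[0,0,0],[0,0,0],0],[[0,0,0],[0,0,0],0]]' --squeeze 40

```text
time_s: 6.08
ee_pos: [0.5332, 0.2655, 0.0715]
eef_rot: [-3.142, -0.0, 0.117]
force: [-0.3, -0.1, 1.3]
grip_width: 0.0196
```

drive_tool --increments '[[[0,0,0],[0,4,0],0],[[0,0,0],[0,8,0],0],[[0,0,0],[0,8,0],0],[[0,0,0],[0,8,0],0],[[0,0,0],[0,8,0],0],[[0,0,0],[0,8,0],0],[[0,0,0],[0,8,0],0],[[0,0,0],[0,8,0],0],[[0,0,0],[0,8,0],0],[[0,0,0],[0,6,0],0],[[0,0,0],[0,4,0],0],[[0,0,0],[0,0,0],0],[[0,0,0],[0,0,0],0]]'

```text
time_s: 7.7
ee_pos: [0.5423, 0.1873, 0.0715]
eef_rot: [3.141, 0.0, 0.117]
force: [-2.7, -3.4, 5.0]
grip_width: 0.0191
```

Run:
```python
from h import *
s=ctrl.camera("scene")[:,:,::-1];t=ctrl.camera("top")[:,:,::-1]
cv2.imwrite("pics/se.png",s);cv2.imwrite("pics/te.png",t)
cv2.imwrite("pics/e1.png",cv2.resize(s[185:235,290:350],None,fx=12,fy=12,interpolation=cv2.INTER_CUBIC));cv2.imwrite("pics/e2.png",cv2.resize(t[130:220,175:308],None,fx=6,fy=6))
o=ctrl.get_obs();print(o["ee_pos"],o["grip_width"])
```

```text
[0.54234351 0.18730932 0.07149146] 0.019403183767983563
```

View pics/e1.png

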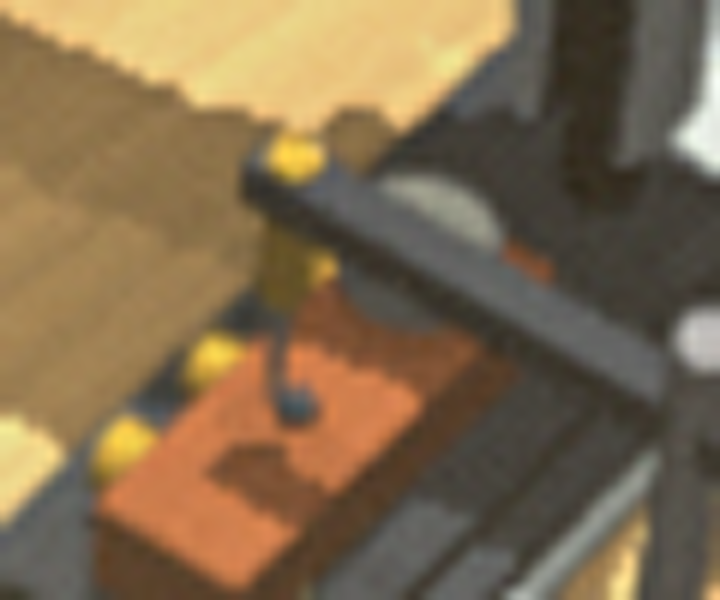

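View pics/e2.png

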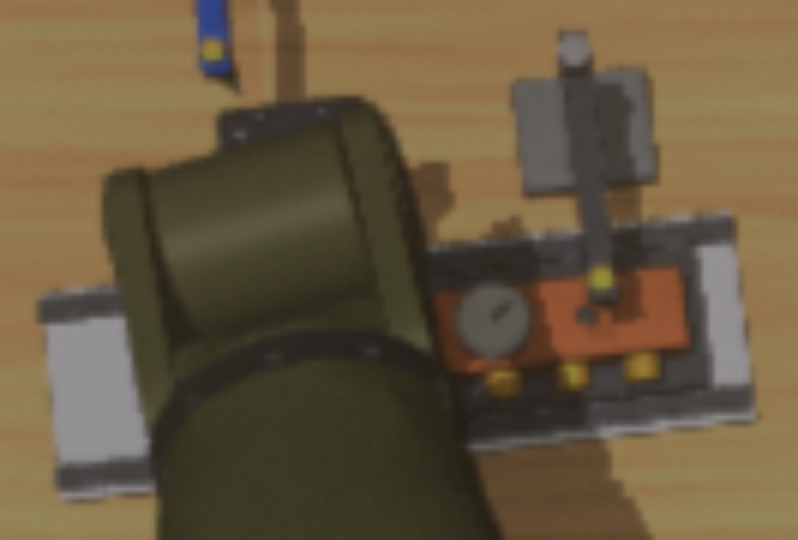

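The scene view shows the needle coming down to about (280,395) in the crop, just up and left of the rivet at (295,403). In the top view the rivet is at (586,315). I'll calculate what is left.

Run:
```python
from h import *
np.set_printoptions(precision=4,suppress=True)
u=np.array([-.118,.993]);v=np.array([.993,.118])
s=lambda p:(p[0]/12+290,p[1]/12+185)
rt=onz("top",c2t((586,315)),.06);rs=onz("scene",s((295,403)),.06);r3=tri(c2t((586,315)),s((295,403)))
ct=onz("top",c2t((601,279)),.15);c3=tri(c2t((601,279)),s((297,157)))
ns=[onz("scene",s(p),.068) for p in((279,395),(282,400))]
for n,x in dict(rt=rt,rs=rs,r3=r3,ct=ct,c3=c3,ns0=ns[0],ns1=ns[1]).items(): print(n,x,"u %.4f v %.4f"%(x[:2]@u,x[:2]@v))
# centreline v
print("centre v",np.mean([np.array(c)@v for c in((.5722,.3481),(.4681,.337),(.5093,-.0197),(.6163,-.0091))]))
# needle line vertical: where cap scene px at z ->
o=proj("scene",[rs[0],rs[1],.068]);print("scene px of ideal tip above rivet",(o-[290,185])*12, "cap above", (proj("scene",[rs[0],rs[1],.15])-[290,185])*12)
print("d px per 1mm u", 12*(proj("scene",[rs[0]-.00118,rs[1]+.00993,.06])-proj("scene",[rs[0],rs[1],.06]))/10)
print("top: cap above rivet", (proj("top",[rt[0],rt[1],.15])-[175,130])*6, 6*(proj("top",[rt[0]-.00118,rt[1]+.00993,.06])-proj("top",[rt[0],rt[1],.06]))/10)
```

```text
rt [0.5543 0.0666 0.06  ] u 0.0007 v 0.5583
rs [0.5588 0.0642 0.06  ] u -0.0021 v 0.5624
r3 [0.5557 0.0672 0.0549] u 0.0012 v 0.5597
ct [0.5552 0.0571 0.15  ] u -0.0088 v 0.5581
c3 [0.557  0.058  0.1445] u -0.0082 v 0.5599
ns0 [0.559 0.058 0.068] u -0.0084 v 0.5619
ns1 [0.5605 0.0574 0.068 ] u -0.0092 v 0.5633
centre v 0.5570455249999999
scene px of ideal tip above rivet [297.221  379.7427] cap above [321.1057 129.6383]
d px per 1mm u [ 2.616  -2.5864]
top: cap above rivet [580.5602 281.0569] [-1.9971  0.2426]
```

The estimates of what is left run from 6.5 to 10 mm, so I'll move 8 mm and look again.

drive_tool --increments '[[[0,0,0],[0,2,0],0],[[0,0,0],[0,3,0],0],[[0,0,0],[0,2,0],0],[[0,0,0],[0,1,0],0],[[0,0,0],[0,0,0],0],[[0,0,0],[0,0,0],0],[[0,0,0],[0,0,0],0]]'

```text
time_s: 8.68
ee_pos: [0.5432, 0.1799, 0.0715]
eef_rot: [3.141, 0.0, 0.117]
force: [-3.4, 0.7, 5.7]
grip_width: 0.0196
```

Run:
```python
from h import *
s=ctrl.camera("scene")[:,:,::-1];t=ctrl.camera("top")[:,:,::-1]
cv2.imwrite("pics/f1.png",cv2.resize(s[190:230,295:335],None,fx=15,fy=15,interpolation=cv2.INTER_CUBIC));cv2.imwrite("pics/f2.png",cv2.resize(t[165:195,255:295],None,fx=15,fy=15,interpolation=cv2.INTER_CUBIC))
o=ctrl.get_obs();print(o["ee_pos"],o["grip_width"])
```

```text
[0.5431795  0.17992771 0.07147415] 0.019091856130618725
```

View pics/f1.png

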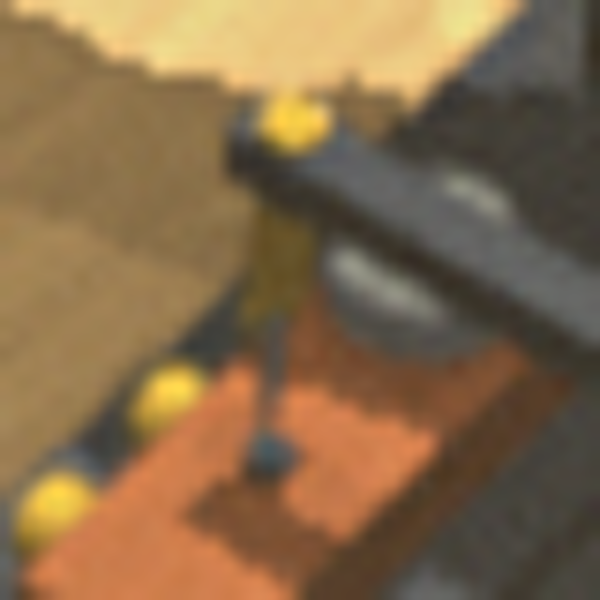

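View pics/f2.png

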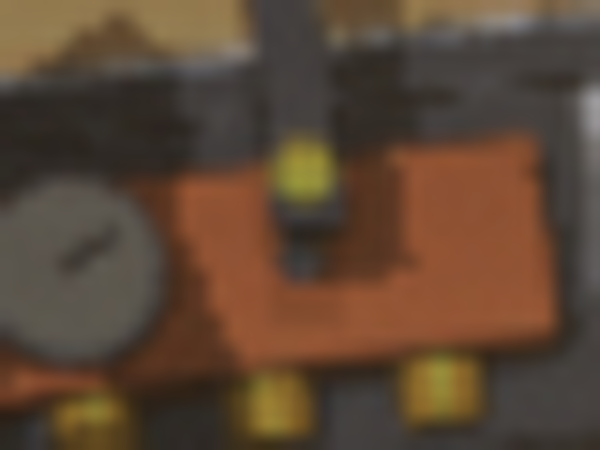

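The needle now comes down almost on the rivet at (270,450) in the crop. The scene view gives about 1.5 mm left and the top view about 3 mm, so I'll move 2 mm more.

drive_tool --increments '[[[0,0,0],[0,1.2,0],0],[[0,0,0],[0,1,0],0],[[0,0,0],[0,0,0],0],[[0,0,0],[0,0,0],0],[[0,0,0],[0,0,0],0],[[0,0,0],[0,0,0],0]]'

```text
time_s: 9.52
ee_pos: [0.5434, 0.1778, 0.0715]
eef_rot: [3.141, 0.0, 0.117]
force: [-3.8, 0.9, 5.3]
grip_width: 0.0194
```

Run:
```python
from h import *
s=ctrl.camera("scene")[:,:,::-1];t=ctrl.camera("top")[:,:,::-1]
cv2.imwrite("pics/g1.png",cv2.resize(s[190:230,295:335],None,fx=15,fy=15,interpolation=cv2.INTER_CUBIC));cv2.imwrite("pics/g2.png",cv2.resize(t[165:195,255:295],None,fx=15,fy=15,interpolation=cv2.INTER_CUBIC))
o=ctrl.get_obs();print(o["ee_pos"],o["grip_width"])
```

```text
[0.54345231 0.17779597 0.07149705] 0.01936269980026563
```

View pics/g1.png

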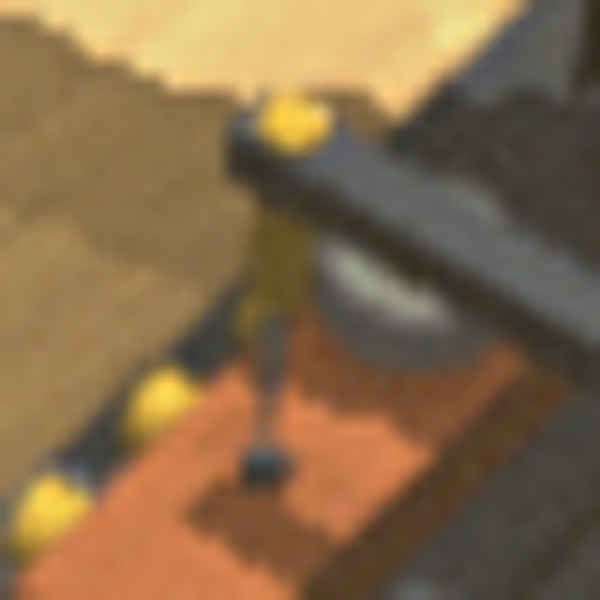

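View pics/g2.png

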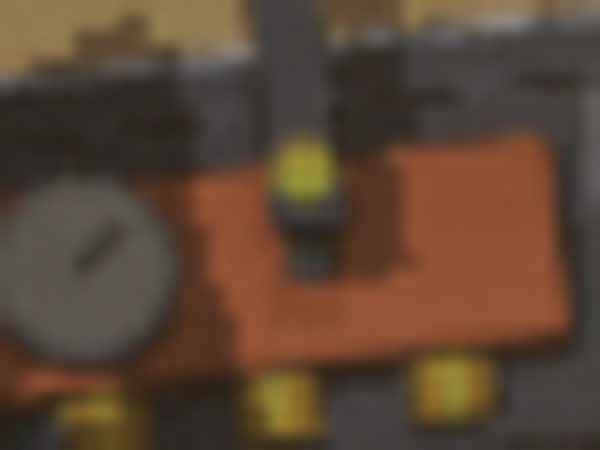

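Both views now agree within about 1.5 mm: in the scene view the needle ends just above the rivet centre at (264,462). I'll release and lift straight up.

drive_tool --increments '[[[0,0,0],[0,0,0],0.6],[[0,0,0],[0,0,0],0.6],[[0,0,0],[0,0,0],0.6],[[0,0,0],[0,0,0],0.6],[[0,0,0],[0,0,-10],0.6],[[0,0,0],[0,0,-25],0.6],[[0,0,0],[0,0,-30],0.6],[[0,0,0],[0,0,-30],0.6],[[0,0,0],[0,0,-30],0.6],[[0,0,0],[0,0,-30],0.6],[[0,0,0],[0,0,-25],0.6]]'

```text
time_s: 11.0
ee_pos: [0.5435, 0.1779, 0.2536]
eef_rot: [-3.141, -0.001, 0.117]
force: [-0.1, -0.0, 0.1]
grip_width: 0.0563
```

Run:
```python
from h import *
s=ctrl.camera("scene")[:,:,::-1];t=ctrl.camera("top")[:,:,::-1]
cv2.imwrite("pics/h1.png",np.hstack([cv2.resize(s[190:230,295:335],(400,400),interpolation=cv2.INTER_CUBIC),cv2.resize(t[160:200,250:290],(400,400),interpolation=cv2.INTER_CUBIC)]))
cv2.imwrite("pics/h2.png",cv2.resize(t[130:230,330:400],None,fx=8,fy=6,interpolation=cv2.INTER_CUBIC))
cv2.imwrite("pics/h3.png",cv2.resize(s[222:282,205:265],None,fx=10,fy=10,interpolation=cv2.INTER_CUBIC))
cv2.imwrite("pics/h4.png",cv2.resize(t[180:230,335:395],None,fx=12,fy=12,interpolation=cv2.INTER_CUBIC))
```

```text
(no output)
```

View pics/h1.png

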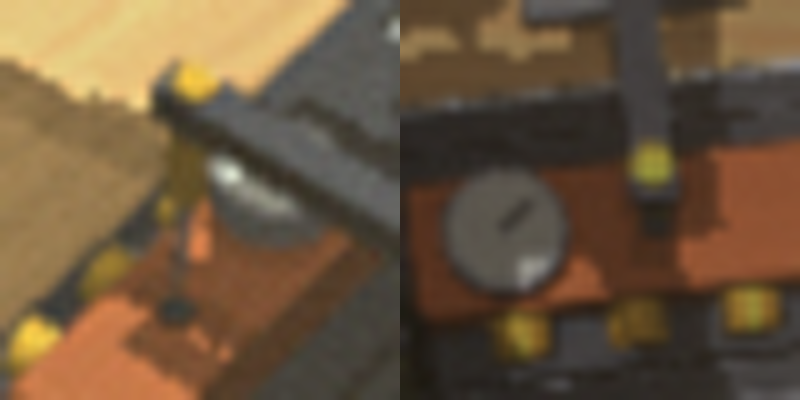

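View pics/h3.png

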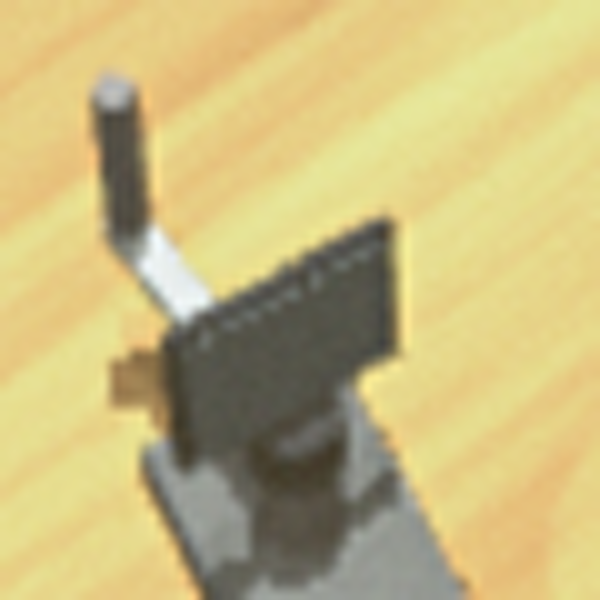

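View pics/h4.png

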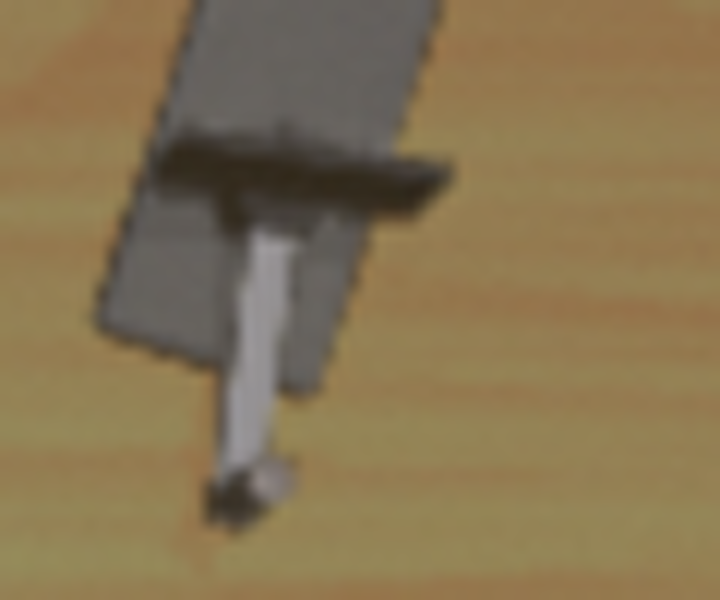

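The rivet is still under the needle after release. The pin's top is at (357.7,219.8) in the top view and (216.6,231.2) in the scene view.

Run:
```python
from h import *
np.set_printoptions(precision=4,suppress=True)
a,b=(357.7,219.8),(216.6,231.2)
print(tri(a,b),onz("top",a,.109),onz("scene",b,.109))
P=(onz("top",a,.109)+onz("scene",b,.109))[:2]/2
# base long edges direction (top), z .012
t=cv2.imread("pics/top0.png"); t2=lambda p:(p[0]/6+330,p[1]/6+130)
for p,q in(((80,463),(205,68)),((187,495),(285,185))):
    v=onz("top",t2(q),.012)-onz("top",t2(p),.012);print("edge dir",np.degrees(np.arctan2(v[1],v[0])))
s4=lambda p:(p[0]/5+205,p[1]/5+220)
v=onz("scene",s4((238,582)),.012)-onz("scene",s4((73,243)),.012);print("edge dir sc",np.degrees(np.arctan2(v[1],v[0])))
# lever direction, top view, z~.05
f=lambda p:(p[0]/12+335,p[1]/12+180)
v=onz("top",f((275,235)),.05)-onz("top",f((245,470)),.05);print("lever",np.degrees(np.arctan2(v[1],v[0])))
for a in(-7,-8.3,-10):
    n=np.radians(a);pv=P+.08*np.array([np.cos(n),np.sin(n)]);r=np.array([.5575,.0595])-pv
    l=a-10;th=np.degrees(np.arctan2(r[1],r[0]));m=(th+l)/2;mm=np.radians(m);f_=pv-.08*np.array([np.cos(mm),np.sin(mm)])
    print(a,"P",P,"pivot",pv,"rivet ang",th,"turn",m-a,"final pin",f_,f_-P)
```

```text
[ 0.4386 -0.1762  0.1031] [ 0.4373 -0.1763  0.109 ] [ 0.4433 -0.1782  0.109 ]
edge dir -18.312554661713946
edge dir -18.527373205853806
edge dir sc -18.691233807472724
lever -8.354954067305602
-7 P [ 0.4403 -0.1772] pivot [ 0.5197 -0.187 ] rivet ang 81.28143672164943 turn 39.140718360824714 final pin [ 0.452  -0.2295] [ 0.0117 -0.0523]
-8.3 P [ 0.4403 -0.1772] pivot [ 0.5195 -0.1888] rivet ang 81.28915815201331 turn 39.794579076006656 final pin [ 0.4512 -0.2306] [ 0.0109 -0.0533]
-10 P [ 0.4403 -0.1772] pivot [ 0.5191 -0.1911] rivet ang 81.28504709271542 turn 40.64252354635771 final pin [ 0.4503 -0.2319] [ 0.01   -0.0547]
```

drive_tool --increments '[[[0,0,10.5],[0,0,0],0.6],[[0,0,10.5],[0,0,0],0.6],[[0,0,10.5],[0,0,0],0.6],[[0,0,10.5],[0,0,0],0.6],[[0,0,10.5],[0,0,0],0.6],[[0,0,10.5],[0,0,0],0.6],[[0,0,10.5],[0,0,0],0.6],[[0,0,10.5],[0,0,0],0.6],[[0,0,10.5],[0,0,0],0.6],[[0,0,10.5],[0,0,0],0.6],[[0,0,0],[36.6,5.1,0],0.6],[[0,0,0],[36.6,5.1,0],0.6],[[0,0,0],[36.6,5.1,0],0.6],[[0,0,0],[36.6,5.1,0],0.6],[[0,0,0],[36.6,5.1,0],0.6],[[0,0,0],[36.6,5.1,0],0.6],[[0,0,0],[36.6,5.1,0],0.6],[[0,0,0],[36.6,5.1,0],0.6],[[0,0,0],[36.6,5.1,0],0.6],[[0,0,0],[36.6,5.1,0],0.6]]'

```text
time_s: 13.6
ee_pos: [0.4396, -0.1779, 0.2508]
eef_rot: [3.141, 0.0, -1.715]
force: [0.2, -0.6, -0.6]
grip_width: 0.0563
```

drive_tool --increments '[[[0,0,0],[0,0,0],0.6],[[0,0,0],[0,0,20],0.6],[[0,0,0],[0,0,30],0.6],[[0,0,0],[0,0,30],0.6],[[0,0,0],[0,0,20],0.6],[[0,0,0],[0,0,0],0.6]]'

```text
time_s: 14.35
ee_pos: [0.4398, -0.176, 0.1501]
eef_rot: [3.139, 0.001, -1.715]
force: [0.4, -0.1, 0.4]
grip_width: 0.0565
```

Run:
```python
from h import *
s=ctrl.camera("scene")[:,:,::-1];t=ctrl.camera("top")[:,:,::-1]
cv2.imwrite("pics/i1.png",cv2.resize(s[180:290,180:290],None,fx=5,fy=5,interpolation=cv2.INTER_CUBIC))
o=ctrl.get_obs();e=o["ee_pos"];print(e,o["eef_rot"],proj("scene",[.440,-.177,.109]))
```

```text
[ 0.44062476 -0.17661314  0.15199342] [-3.14117776e+00 -4.79179340e-05 -1.71484888e+00] [216.12290895 230.2048041 ]
```

View pics/i1.png

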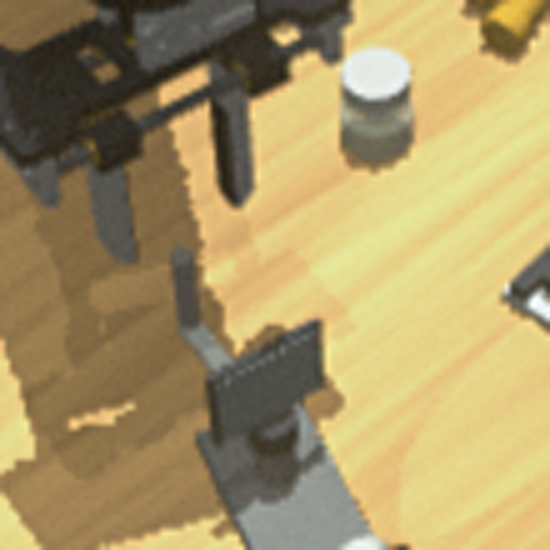

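The fingers at (120,255) and (238,200) in the crop straddle the pin at (182,255). I'll go down and grip.

drive_tool --increments '[[[0,0,0],[0,0,20],0.6],[[0,0,0],[0,0,25],0.6],[[0,0,0],[0,0,18],0.6],[[0,0,0],[0,0,0],0.6],[[0,0,0],[0,0,0],0],[[0,0,0],[0,0,0],0],[[0,0,0],[0,0,0],0],[[0,0,0],[0,0,0],0],[[0,0,0],[0,0,0],0],[[0,0,0],[0,0,0],0],[[0,0,0],[0,0,0],0]]' --squeeze 25

```text
time_s: 15.82
ee_pos: [0.4404, -0.1769, 0.0885]
eef_rot: [-3.142, 0.0, -1.715]
force: [-0.4, 1.2, 2.8]
grip_width: 0.0121
```

Run:
```python
from h import *
s=ctrl.camera("scene")[:,:,::-1];t=ctrl.camera("top")[:,:,::-1]
cv2.imwrite("pics/j1.png",cv2.resize(s[180:290,180:290],None,fx=5,fy=5,interpolation=cv2.INTER_CUBIC))
o=ctrl.get_obs();print(o["ee_pos"],o["eef_rot"],o["force"],o["grip_width"])
```

```text
[ 0.44032474 -0.17689553  0.08849976] [ 3.14150302e+00  1.02771414e-04 -1.71519103e+00] [-1.16110027  1.71093057  3.86331113] 0.011251421921269931
```

View pics/j1.png

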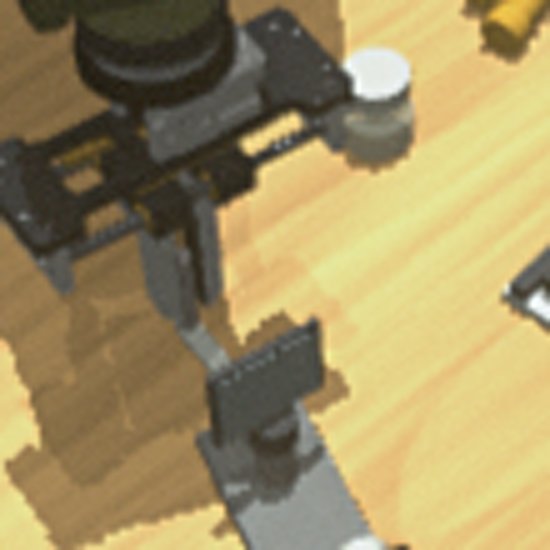

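Gripped at width 12 mm, which matches the pin. Next I'll drive it 40° along the arc.

drive_tool --increments '[[[0,0,-2.5],[0,0,0],0],[[0,0,0],[7,0,0],0],[[0,0,-5],[0,0,0],0],[[0,0,0],[7,0,0],0],[[0,0,-5],[0,0,0],0],[[0,0,0],[7,0,0],0],[[0,0,-5],[0,0,0],0],[[0,0,0],[7,0,0],0],[[0,0,-5],[0,0,0],0],[[0,0,0],[7,0,0],0],[[0,0,-5],[0,0,0],0],[[0,0,0],[7,0,0],0],[[0,0,-5],[0,0,0],0],[[0,0,0],[7,0,0],0],[[0,0,-5],[0,0,0],0],[[0,0,0],[7,0,0],0],[[0,0,-2.5],[0,0,0],0],[[0,0,0],[0,0,0],0],[[0,0,0],[0,0,0],0]]'

```text
time_s: 18.3
ee_pos: [0.4518, -0.2312, 0.0884]
eef_rot: [-3.141, 0.0, -1.023]
force: [2.6, 3.8, 2.8]
grip_width: 0.0117
```

Run:
```python
from h import *
s=ctrl.camera("scene")[:,:,::-1];t=ctrl.camera("top")[:,:,::-1]
cv2.imwrite("pics/k1.png",cv2.resize(s[215:285,195:265],None,fx=8,fy=8,interpolation=cv2.INTER_CUBIC))
cv2.imwrite("pics/k2.png",cv2.resize(t[160:230,330:400],None,fx=8,fy=8,interpolation=cv2.INTER_CUBIC))
cv2.imwrite("pics/k3.png",cv2.resize(s[190:230,295:335],None,fx=12,fy=12,interpolation=cv2.INTER_CUBIC))
cv2.imwrite("pics/k4.png",s)
o=ctrl.get_obs();print(o["ee_pos"],o["eef_rot"],o["force"],o["grip_width"])
```

```text
[ 0.45172598 -0.23113312  0.08839319] [-3.14146861e+00  8.89995325e-05 -1.02148290e+00] [2.53047534 4.04187609 2.20935545] 0.011178488475375468
```

View pics/k1.png

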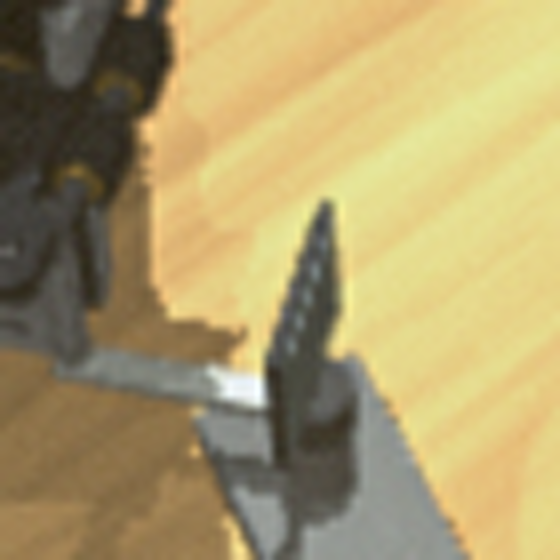

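View pics/k2.png

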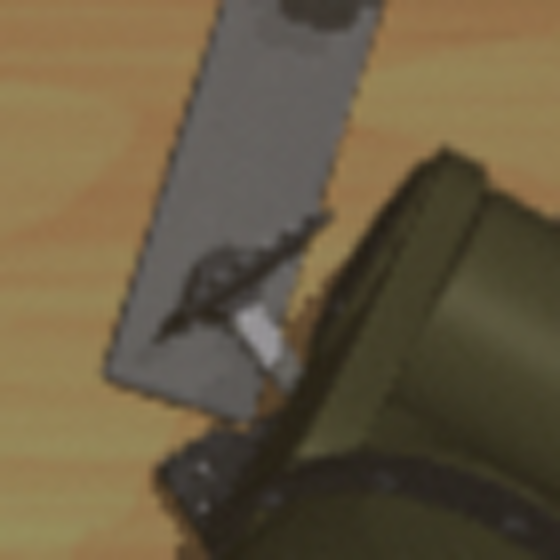

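View pics/k3.png

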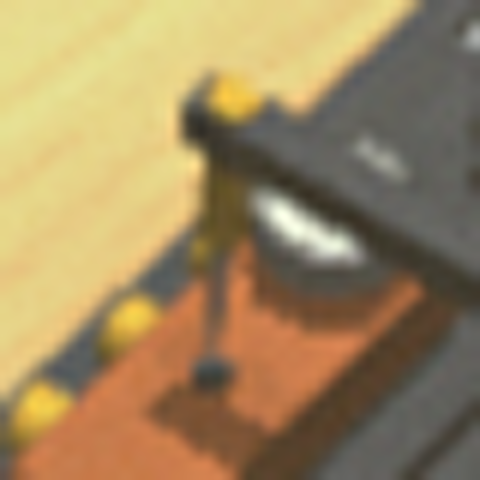

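The mirror has turned; its top edge runs (155,335)–(325,215) in the top crop. I'll check its angle. The rivet at (213,372) in its crop is still under the needle.

Run:
```python
from h import *
np.set_printoptions(precision=4,suppress=True)
f=lambda p:(p[0]/8+330,p[1]/8+160); g=lambda p:(p[0]/8+195,p[1]/8+215)
a,b=onz("top",f((155,335)),.114),onz("top",f((328,213)),.114);v=a-b
print("edge top",a,b,np.hypot(*v[:2]),"normal",np.degrees(np.arctan2(-v[0],v[1])) )
a,b=onz("scene",g((268,360)),.114),onz("scene",g((327,203)),.114);v=b-a
print("edge sc",a,b,np.hypot(*v[:2]),"normal",np.degrees(np.arctan2(-v[0],v[1])))
l=onz("top",f((240,318)),.053)-onz("top",f((290,385)),.053);print("lever",np.degrees(np.arctan2(l[1],l[0])))
# circle from two TCPs and rotation
P0=np.array([.4404,-.1769]);P1=np.array([.4518,-.2312]);c=np.linalg.norm(P1-P0);turn=2*np.degrees(np.arcsin(c/.16))
print("turn by chord",turn)
pv=np.array([.5195,-.1885])
w=pv-P1;print("pin dir",np.degrees(np.arctan2(w[1],w[0])),np.linalg.norm(w))
for pv in([.5195,-.1885],[.522,-.188],[.517,-.188]):
  for R in([.556,.058],[.5585,.0595]):
    r=np.array(R)-pv
    for m in(31.5,):
        s=2*m+18.4; k=np.radians(s);print(pv,R,"miss",-np.sin(k)*r[0]+np.cos(k)*r[1],"need",(np.degrees(np.arctan2(r[1],r[0]))-18.4)/2)
```

```text
edge top [ 0.488  -0.1529  0.114 ] [ 0.5316 -0.2152  0.114 ] 0.07603797890315271 normal 34.99626372635323
edge sc [ 0.535  -0.2169  0.114 ] [ 0.5022 -0.1649  0.114 ] 0.06150779680633878 normal 32.25613453223112
lever 35.544682890849444
turn by chord 40.58020525548087
pin dir 32.24060492523683 0.08004111443502018
[0.5195, -0.1885] [0.556, 0.058] miss 0.0007708542506585508 need 31.58862148717959
[0.5195, -0.1885] [0.5585, 0.0595] miss -0.0014767336867933453 need 31.331484095370822
[0.522, -0.188] [0.556, 0.058] miss 0.0031679775315542683 need 31.865462224104743
[0.522, -0.188] [0.5585, 0.0595] miss 0.0009203895941023721 need 31.605394523490087
[0.517, -0.188] [0.556, 0.058] miss -0.0017758043736807658 need 31.295748128987416
[0.517, -0.188] [0.5585, 0.0595] miss -0.004023392311132662 need 31.04068834190669
```

Run:
```python
from h import *
t=ctrl.camera("top")[:,:,::-1]
c=cv2.resize(t[180:215,345:380],None,fx=17,fy=17,interpolation=cv2.INTER_CUBIC)
c=cv2.convertScaleAbs(c,alpha=1.8)
cv2.imwrite("pics/l1.png",c)
pv=np.array([.5195,-.1885])
for col,m in(((0,0,255),31.5),((0,255,0),35)):
    k=np.radians(m);e=np.array([-np.sin(k),np.cos(k)])*.033
    for z in(.114,.058):
        q=[((proj("top",[*(pv+s*e),z])-[345,180]+.5)*17-.5).astype(int) for s in(1,-1)];cv2.line(c,tuple(map(int,q[0])),tuple(map(int,q[1])),col,1)
cv2.imwrite("pics/l2.png",c)
```

```text
(no output)
```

View pics/l1.png

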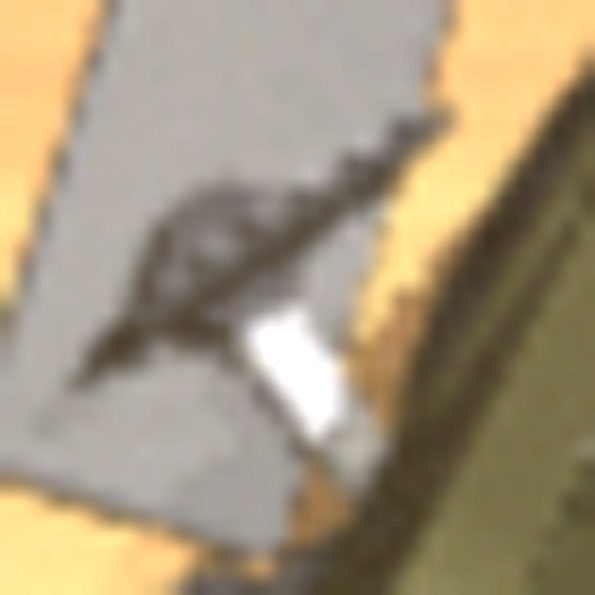

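View pics/l2.png

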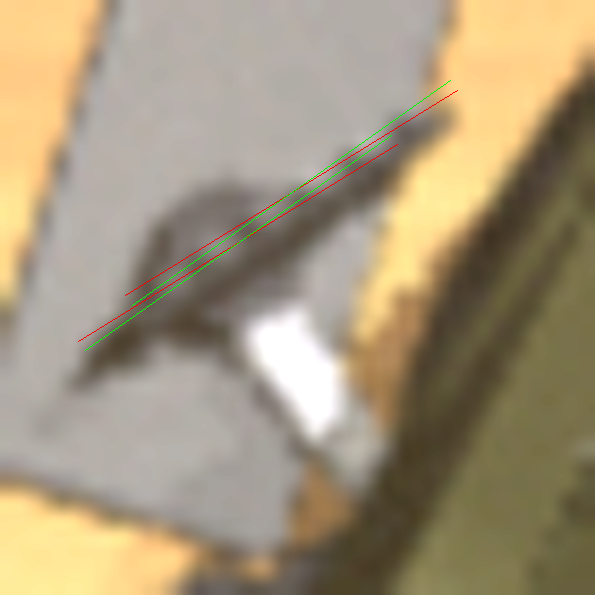

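Run:
```python
import cv2,numpy as np
a=cv2.imread("pics/scene0.png");b=cv2.imread("pics/k4.png")
f=lambda s:cv2.convertScaleAbs(cv2.resize(s[232:272,215:255],(600,600),interpolation=cv2.INTER_CUBIC),alpha=1.3)
cv2.imwrite("pics/m1.png",f(b)); cv2.imwrite("pics/m0.png",f(a))
```

```text
(no output)
```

View pics/m1.png

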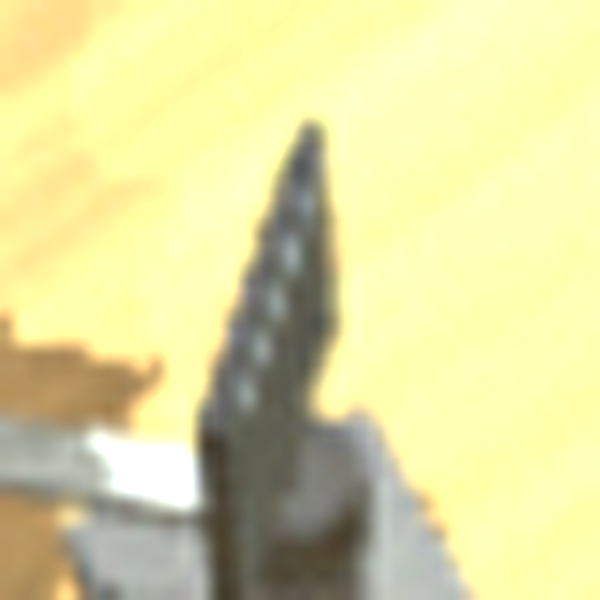

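View pics/m0.png

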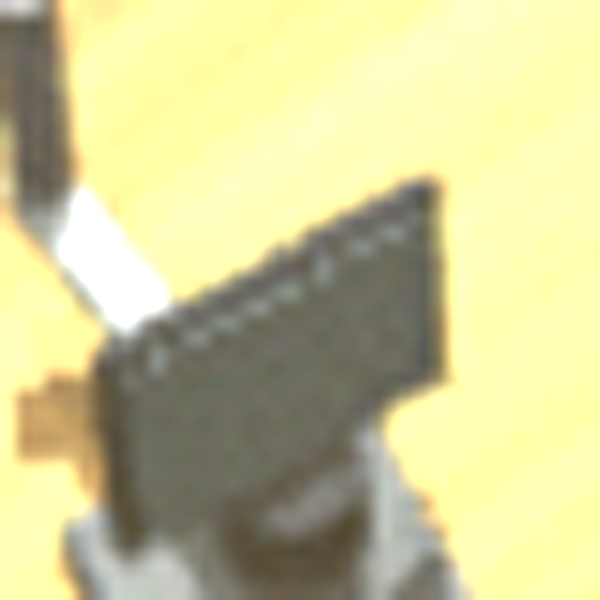

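Run:
```python
from h import *
g=lambda p:((p[0])/15+215,(p[1])/15+232)
for n,p,q in(("rest back",(105,350),(425,178)),("rest seam",(150,360),(415,228)),("rot back",(210,420),(305,130)),("rot seam",(245,395),(308,200))):
    a,b=onz("scene",g(p),.114),onz("scene",g(q),.114);v=b-a;print(n,np.hypot(*v[:2]),np.degrees(np.arctan2(-v[0],v[1])),(a+b)[:2]/2)
for m in(29,31.5,34):
    k=np.radians(m);e=np.array([-np.sin(k),np.cos(k)])*.033;c=np.array([.5185,-.190])
    q=[(proj("scene",[*(c+s*e),.114])-[215,232])*15 for s in(-1,1)];print(m,q,np.degrees(np.arctan2(-(q[1]-q[0])[1],(q[1]-q[0])[0])))
```

```text
rest back 0.06108425924930258 -8.873093376038987 [ 0.51837032 -0.18902961]
rest seam 0.04932317002616084 -11.07353039744655 [ 0.52491393 -0.19107721]
rot back 0.06005792438253452 34.34996886359907 [ 0.51890786 -0.19126625]
rot seam 0.04017236712461514 34.42243117829784 [ 0.52462266 -0.19224269]
29 [array([191.07601434, 424.90673409]), array([331.58790808, 114.2408568 ])] 65.66310993395803
31.5 [array([199.62588428, 426.92735287]), array([323.2986347 , 112.34893187])] 68.53832157470758
34 [array([208.30075746, 428.6388219 ]), array([314.89860505, 110.74696025])] 71.4622869443432
```

The picture estimates (scene 34.3°, top about 31.5 to 35°) sit above the chord estimate (32.2°), and 31.5° is needed. I'll back off 2° to centre it.

drive_tool --increments '[[[0,0,1],[0,0,0],0],[[0,0,0],[-1.4,0,0],0],[[0,0,0],[-1.4,0,0],0],[[0,0,1],[0,0,0],0],[[0,0,0],[0,0,0],0],[[0,0,0],[0,0,0],0],[[0,0,0],[0,0,0],0],[[0,0,0],[0,0,0],0]]'

```text
time_s: 19.45
ee_pos: [0.45, -0.2283, 0.0884]
eef_rot: [3.141, 0.0, -1.052]
force: [1.4, 1.7, 0.9]
grip_width: 0.0117
```

Run:
```python
from h import *
s=ctrl.camera("scene")[:,:,::-1];t=ctrl.camera("top")[:,:,::-1]
f=lambda s:cv2.convertScaleAbs(cv2.resize(s[232:272,215:255],(600,600),interpolation=cv2.INTER_CUBIC),alpha=1.3)
cv2.imwrite("pics/n1.png",f(s))
cv2.imwrite("pics/n2.png",cv2.resize(s[190:230,295:335],None,fx=12,fy=12,interpolation=cv2.INTER_CUBIC))
cv2.imwrite("pics/n3.png",cv2.convertScaleAbs(cv2.resize(t[180:215,345:380],None,fx=17,fy=17,interpolation=cv2.INTER_CUBIC),alpha=1.8))
cv2.imwrite("pics/n4.png",t)
o=ctrl.get_obs();print(o["ee_pos"],o["eef_rot"],o["force"],o["grip_width"],o["time_s"])
```

```text
[ 0.45003263 -0.22831328  0.08843716] [ 3.14150406e+00  3.46755280e-05 -1.05201792e+00] [0.6472398  1.08668417 2.88041033] 0.011484334278041252 19.55
```

View pics/n1.png

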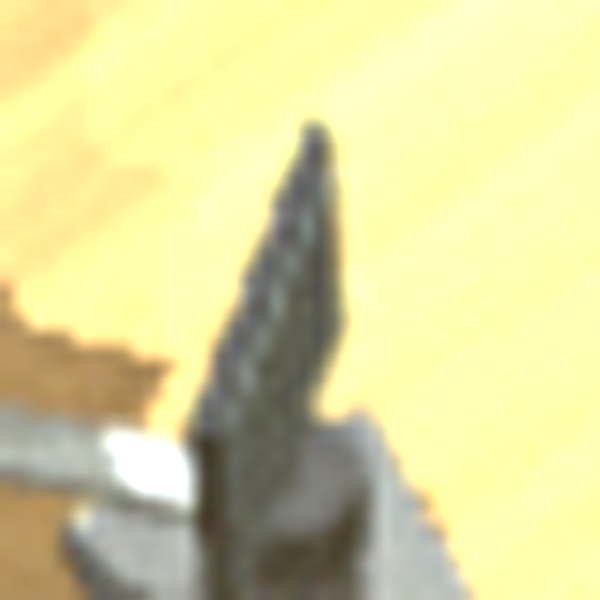

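View pics/n2.png

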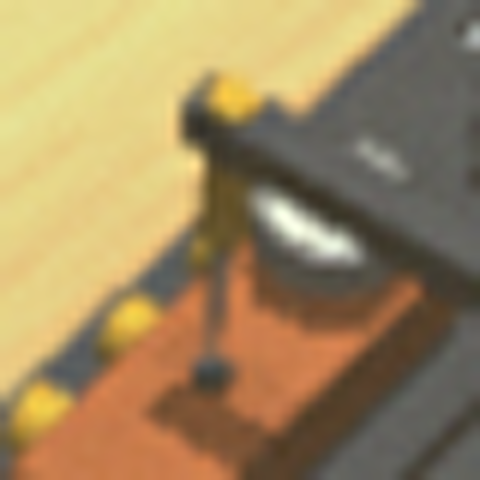

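View pics/n3.png

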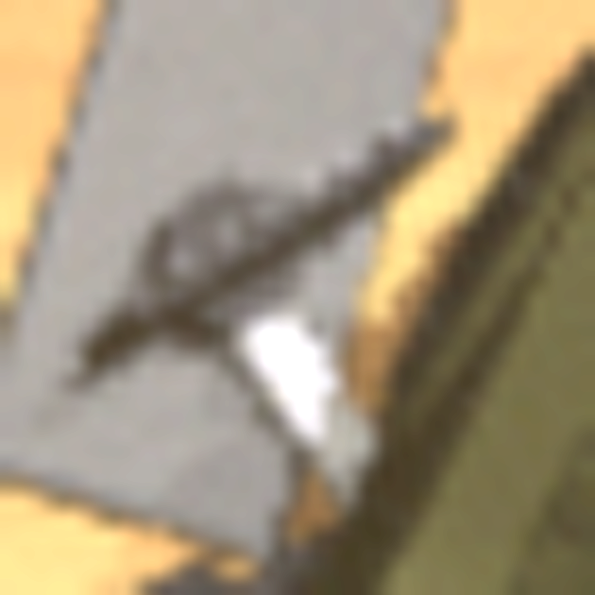

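View pics/n4.png

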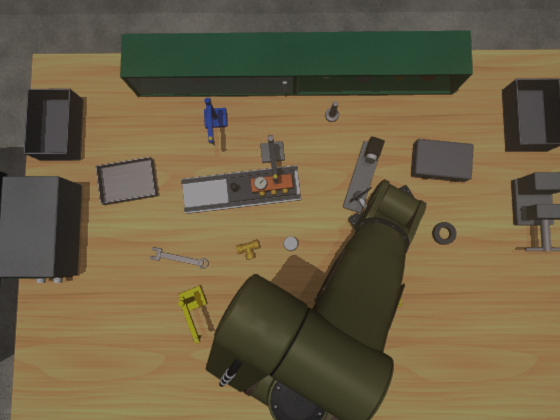

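The scene view's back edge now gives about 31.8° and the top view about 33°. The rivet is unchanged under the needle and the bystanders are in place. I'll hold still and read the force again.

drive_tool --increments '[[[0,0,0],[0,0,0],0],[[0,0,0],[0,0,0],0],[[0,0,0],[0,0,0],0],[[0,0,0],[0,0,0],0],[[0,0,0],[0,0,0],0],[[0,0,0],[0,0,0],0]]'

```text
time_s: 20.3
ee_pos: [0.45, -0.2283, 0.0885]
eef_rot: [3.142, -0.0, -1.052]
force: [-0.7, 1.2, 2.1]
grip_width: 0.0113
```

Run:
```python
from h import *
t=ctrl.camera("top")[:,:,::-1]
for i in range(6):
    ctrl.camera("scene");o=ctrl.get_obs();print(o["force"],o["ee_pos"])
cv2.imwrite("pics/o1.png",cv2.resize(t[165:195,255:295],None,fx=15,fy=15,interpolation=cv2.INTER_CUBIC))
```

```text
[-0.00313066  1.26135161  2.46716254] [ 0.4500317  -0.22830622  0.08843506]
[-0.12899537  1.66151488  2.16786162] [ 0.45004344 -0.22829655  0.08845769]
[-0.01763945  1.15199192  2.24881301] [ 0.45004608 -0.22831746  0.08846534]
[-0.21044067  1.31451432  2.50645752] [ 0.45003029 -0.22828541  0.08843296]
[-0.34990556  1.34035826  2.92296996] [ 0.45004809 -0.2283026   0.08844067]
[-0.92415214  1.0247135   2.0904206 ] [ 0.45004644 -0.22829781  0.08843758]
```

View pics/o1.png

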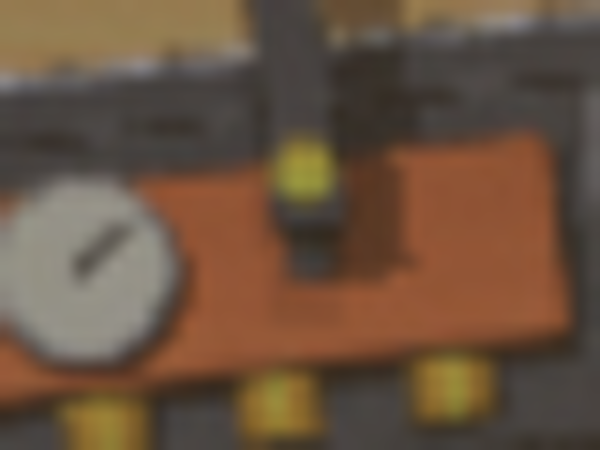

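The rivet at (310,262) in the crop is still in line with the needle. The arm is still and pushes about 1.3 N sideways against the spring, with a 25 N grip. I'll hand in.

```bash
python3 -c "
from station import ctrl
print(ctrl.hand_in())"
```

```text
the job is handed in; nothing more can be done
None
```

I slid the sled about 88 mm by its black post until the rivet stood under the gray needle, then released it. I then gripped the mirror pin, turned the mirror about 38°, and handed in at about 21 s still holding it. `hand_in()` gave no verdict, so success is not confirmed.

- **Rivet:** in the last pictures it stands under the needle tip. The scene view showed almost no offset and the top view about 1.5 mm; the limit is 5–6 mm.
- **Mirror angle:** about 31.5° was needed, with roughly ±2.3° allowed. The estimates disagreed a little: about 30° from the arm's travel, 31.8° from the scene view and about 33° from the top view. I had backed off 2° from the first setting to land between them. All three are inside the window, but the margin is modest.
- **Hold:** the arm was still, with a 25 N grip on the pin and about 1.3 N measured sideways at the wrist.
- **Surroundings:** the needle was not approached, and the last top view showed no bystander moved.

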